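# Load the two tape stands in order

## Task

Load the tape stands for the next class by threading all five rolls of tape flat onto the two posts. On the stand with the round dark-grey base put the black roll at the bottom, the amber one on it and the red one on top; on the stand with the square white base put the blue roll at the bottom and the green one on top. Leave the battery, the dropper bottle and the solder reel where they stand.

Things in the scene. Friction and masses are not known exactly. Their poses are not given: they have to be found in the camera images.
- roll_black_center (a point): roll of black tape lying flat: a flat ring of 54 mm outer diameter and 14 mm height on a pale card core, with a round through hole of 29 mm. The point is the centre of the ring, half-way up (7 mm above its underside); z is the ring's axis, up at the start. Loose, about 35 g
- roll_red_center (a point): roll of red tape lying flat: a flat ring of 54 mm outer diameter and 14 mm height on a pale card core, with a round through hole of 29 mm. The point is the centre of the ring, half-way up (7 mm above its underside); z is the ring's axis, up at the start. Loose, about 35 g
- roll_blue_center (a point): roll of blue tape lying flat: a flat ring of 54 mm outer diameter and 14 mm height on a pale card core, with a round through hole of 29 mm. The point is the centre of the ring, half-way up (7 mm above its underside); z is the ring's axis, up at the start. Loose, about 35 g
- roll_green_center (a point): roll of green tape lying flat: a flat ring of 54 mm outer diameter and 14 mm height on a pale card core, with a round through hole of 29 mm. The point is the centre of the ring, half-way up (7 mm above its underside); z is the ring's axis, up at the start. Loose, about 35 g
- roll_amber_center (a point): roll of amber (orange-brown) tape lying flat: a flat ring of 54 mm outer diameter and 12 mm height with a round through hole of 28 mm. The point is the centre of the ring, half-way up (6 mm above its underside); z is the ring's axis, up at the start. Loose, about 30 g
- stand_round_seat (a point): tape stand with a round dark-grey steel base (70 mm diameter, 8 mm thick) and an upright post in its middle. The point is on the post's axis, at the top face of the base (8 mm above the table), where the underside of the lowest roll comes to rest; z is up along the post. The post is steel, 19 mm in diameter, and stands 46 mm above the base (54 mm above the table); its uppermost 10 mm taper to a 6 mm tip. Fixed to the table
- stand_square_seat (a point): tape stand with a square white base (70 x 70 mm, 8 mm thick, its sides along x and y of this point) and an upright post in its middle. The point is on the post's axis, at the top face of the base (8 mm above the table), where the underside of the lowest roll comes to rest; z is up along the post. The post is steel, 19 mm in diameter, and stands 46 mm above the base (54 mm above the table); its uppermost 10 mm taper to a 6 mm tip. Fixed to the table
- battery_center (a point): bystander: block battery, dark blue and gold, 18 x 26 x 48 mm, standing upright, loose. The point is its centre, 22.5 mm above its underside
- dropper_center (a point): bystander: white dropper bottle with a blue cap and pointed nozzle, 44 mm diameter, 131 mm tall, standing, loose. The point is on its axis 60 mm above its underside
- reel_center (a point): bystander: reel of solder wire with a yellow label, 58 mm diameter, 46 mm high to the upper flange (a wire end rises to 76 mm), standing on its flange, loose. The point is on its axis 23 mm above its underside

How it is judged:
At the end, for the whole second after the job is handed in: Bottom to top: black, amber, red on the round stand's post; blue, green on the square stand's. Each roll is threaded on (centre within 8 mm of the post's axis), flat (within 0.15 rad), down on the base or the roll below (height within 5 mm), released and at rest (horizontal distance between each of roll_black_center, roll_amber_center, roll_red_center and stand_round_seat below 0.008 m and z of roll_black_center in the frame of stand_round_seat between 0.002 and 0.012 m and angle between each of roll_black_center, roll_amber_center, roll_red_center, roll_blue_center, roll_green_center's own z axis and vertical below 0.15 rad and linear speed of each of roll_black, roll_amber, roll_red, roll_blue, roll_green below 0.02 m/s and contact force between each of roll_black, roll_amber, roll_red, roll_blue, roll_green and the fingers below 0.05 N and z of roll_amber_center in the frame of stand_round_seat between 0.015 and 0.025 m and z of roll_red_center in the frame of stand_round_seat between 0.028 and 0.038 m and horizontal distance between each of roll_blue_center, roll_green_center and stand_square_seat below 0.008 m and z of roll_blue_center in the frame of stand_square_seat between 0.002 and 0.012 m and z of roll_green_center in the frame of stand_square_seat between 0.016 and 0.026 m); the robot touches nothing.
It fails at once if the battery is pushed more than 20 mm from where it stood or knocked over (distance of battery_center from where it was at the start of the episode above 0.02 m or angle between battery_center's own z axis and vertical above 0.5 rad).
It fails at once if the dropper bottle is pushed more than 20 mm from where it stood or knocked over (distance of dropper_center from where it was at the start of the episode above 0.02 m or angle between dropper_center's own z axis and vertical above 0.5 rad).
It fails at once if the solder reel is pushed more than 20 mm from where it stood or knocked over (distance of reel_center from where it was at the start of the episode above 0.02 m or angle between reel_center's own z axis and vertical above 0.5 rad).
It also fails if it takes over 120 s, if anything falls off the work surface, if the arm or the gripper's body presses on something with over 40 N, if the wrist force passes 120 N, or if a joint passes its speed limit or range.

## Robot

A 7-joint arm with a two-finger parallel gripper is mounted at the origin on a cart in front of the work surface, level with it; the furniture and walls round the work are solid. World frame = base frame: x ahead of the robot, y to its left, z up, the work surface at z = 0. Lengths are in m, angles in rad, forces in N, time in s.
With the tool pointing down it reaches from about 0.4 to 0.85 m from the base axis. Payload 10.4 kg.
Tool frame: the origin (TCP) lies between the finger pads; the fingertips stand ahead of it and the grasp point (between the pads) lies 5 mm behind it (manip.tip_extent is the z of the fingertips in the tool frame, in m); z points along the fingers, y is the line along which they close (so a half turn about z gives the same grasp; the last joint's range is limited). The gripper opens to 85 mm and grips with 20 to 120 N. Pads are 22 mm wide; open, the fingers measure 114 mm over their backs; the gripper's body (76 mm by 85 mm) begins 54 mm behind the grasp point. The pads swing forward as they close: fully open they stand 13 mm farther back than shut.
Start: joints at [-1.324, 0.332, -0.065, 1.46, 0.022, 1.35, -0.088], TCP at [0.167, 0.602, 0.215] pointing down, gripper open.
Joint ranges: [-2.6, 2.6], [-0.5, 2.12], [-1.47, 1.34], [0.16, 2.42], [-1.27, 4.41], [0.06, 2.06], [-2.6, 2.6]. Speed limits (rad/s): [2.22, 2.22, 2.79, 2.79, 3.14, 3.14, 3.14].

## Interface

Orientations are given as a unit quaternion [x, y, z, w].
In Python, from workcell import status, viewer, manip gives the robot as it stands.
- The arm moves only by the tool play_rows, never from a script. Its argument "plan" is one flat list of numbers, 7 for each row, row after row: the turn, a rotation vector about the tool's x, y, z in degrees, then the shift along the tool's x, y, z in m, then the opening, from 0 (shut) to 1 (fully open). In form: [ax, ay, az, dx, dy, dz, grip, ax, ay, az, dx, dy, dz, grip, ...]. A call has 1 to 20 rows; each row is the pose to reach, as a shift and turn from the pose commanded when the call began, along the tool's axes at that moment; what a row does not reach only later rows make up. A row lasts 1/8 s, in which the tool goes at most 62.5 mm and 10.7 degrees, less where a joint would pass 70% of its speed; a pose out of reach is approached as far as the arm can. A call with a gripper value outside its range is refused whole. The fingers move at their own pace and stop on an object; "squeeze" is the grip in N (left out, the last holds). Time passes only in rows, so rows that repeat a pose let the fingers close. It gives the time, the measured TCP pose, the force, the opening and the grip force at its end, in the units of the state.
- status.get_obs(): the state, without advancing time (a new reading comes with each control period).
- viewer.camera(name): name is "scene" or "top" or "wrist"; returns the picture (480x640x3 uint8, red, green, blue); there is no depth.
- viewer.camera_model(name): a dict with "fx", "fy", "cx", "cy" (pixels), "R" (3x3) and "t" (3): a world point X has camera coordinates R X + t. Camera axes: x right, y down, z forward; pixel columns grow to the right and rows downward; lengths in m; the calibration is good to about 2 mm. A picture is of the moment at which its call begins: read the wrist's pose just before it. camera_model takes no time and is no camera call; for the wrist camera it gives the pose at the moment of the call.
- manip.hand_in(): hands the job in; it is judged then, once.
The state is a dict: "clock": time; "joint_pos": joint angles; "joint_velocities": joint speeds; "tau": joint torques, N m; "position": TCP position; "ee_rot": TCP orientation; "ft_force": force on the tool from outside, world axes, zero at the start; "torque": the same for the moment, N m; "grip_width": opening from 0.0 (shut) to 1.0 (fully open); "grasp_force": force on a finger pad.
Only numpy, scipy, OpenCV 4.12 (cv2) and the standard library are available. Lean on these libraries where they do the work, as an engineer would, in place of code of your own. Each camera call takes 0.05 s, during which the arm holds its last target. There are 200 camera calls.

## Working session

There is one attempt and no reset: what is moved stays moved. The work goes in short steps, Python scripts to look and compute and a tool call to move; the robot and the scene stay as the last step left them, time stands still between calls to the robot, and variables do not carry over. Pictures are saved under pics/ and viewed, at most 14 in all, crops included, and the job is handed in when it is done.

Besides the shell and the picture viewer there is one more tool, called after "Request:" as name(argument=value, ...), one argument or row to a line, values as JSON. play_rows: Moves the arm, as the interface text tells. Its arguments: {"type":"object","properties":{"plan":{"type":"array","items":{"type":"number"}},"squeeze":{"type":"number"}},"required":["plan"]}

```bash
mkdir -p pics; ls; python3 - <<'E'
from workcell import status, viewer, manip
import cv2
print(status.get_obs(), manip.tip_extent)
for n in ["scene","top"]:
    cv2.imwrite(f"pics/{n}0.png", viewer.camera(n)[:,:,::-1]); print(viewer.camera_model(n))
E
```

```text
pics
{'clock': 0.0, 'joint_pos': array([-1.32360775,  0.33288832, -0.06469449,  1.46094485,  0.02160836,
        1.3499131 , -0.08851106]), 'joint_velocities': array([-3.96412522e-04,  1.14301027e-04, -1.98505701e-03,  4.97112990e-05,
        9.44692969e-04, -1.26420494e-03, -1.33907269e-03]), 'tau': array([-1.32780446e-03, -6.25465679e+01,  4.79801476e-02, -3.91592252e+01,
        1.60634721e-02,  1.01546425e-02, -6.22388711e-06]), 'position': array([0.16648446, 0.60199715, 0.21410399]), 'ee_rot': array([ 1.34482238e-01,  9.90915736e-01, -7.26501183e-04, -5.92201784e-05]), 'ft_force': array([-1.28935571,  0.27906055, -0.29745723]), 'torque': array([ 0.0439005 ,  0.04362495, -0.02348462]), 'grasp_force': 0.0, 'grip_width': 0.9992552425720023} 0.014
{'fx': 477.5159955516388, 'fy': 477.5159955516388, 'cx': 321.40378394548213, 'cy': 240.91252890245755, 'R': array([[ 0.47597803, -0.87916986, -0.02247832],
       [-0.57246037, -0.29032147, -0.76681326],
       [ 0.66763317,  0.37785421, -0.64147654]]), 't': array([-0.32678144,  0.33234331,  0.6172697 ])}
{'fx': 582.3734606979243, 'fy': 582.3734606979243, 'cx': 323.6860056512944, 'cy': 240.95192436771296, 'R': array([[-0.02509687, -0.9994992 , -0.01927442],
       [-0.99576076,  0.02670039, -0.08802042],
       [ 0.08849097,  0.01698368, -0.99593218]]), 't': array([-0.07442067,  0.52467572,  1.1363632 ])}
```

View pics/top0.png

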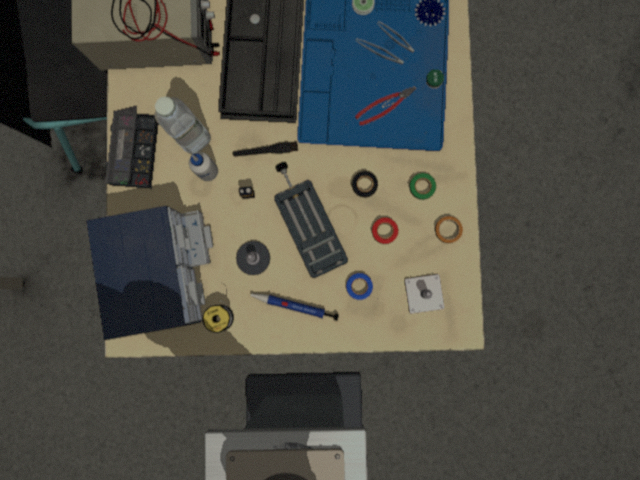

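View pics/scene0.png

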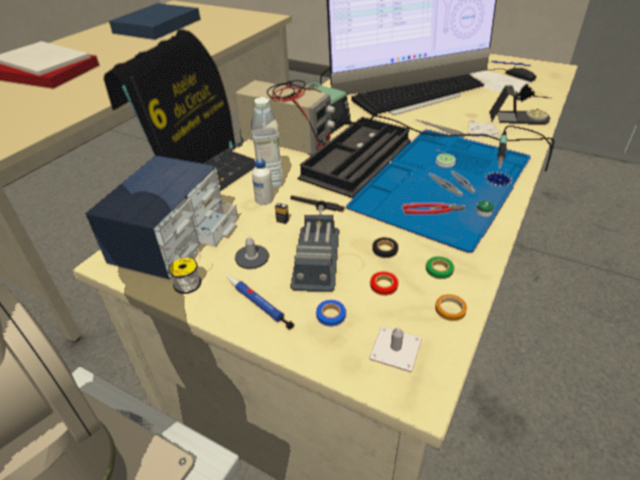

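The top view shows the rolls: black (364,183), green (422,186), red (384,229), amber (448,228) and blue (358,285). The round stand is at (253,257) and the white stand at (423,293). The battery is at (246,190), the dropper at (200,163) and the reel at (217,318). Next I'll measure them by mask in both views.

```bash
cat > h.py <<'E'
import numpy as np, cv2
from workcell import status, viewer, manip
from scipy.spatial.transform import Rotation as Ro
def ray(m,u,v,z):
    d=m["R"].T@np.array([(u-m["cx"])/m["fx"],(v-m["cy"])/m["fy"],1]); c=-m["R"].T@m["t"]
    return c+d*(z-c[2])/d[2]
def proj(m,X):
    p=m["R"]@np.array(X)+m["t"]; return np.array([m["fx"]*p[0]/p[2]+m["cx"], m["fy"]*p[1]/p[2]+m["cy"]])
# hue range, min sat, min val
COL=dict(red=(172,8,150,60),green=(60,90,110,30),blue=(105,125,140,50),amber=(9,19,140,60))
def mask(img,name):
    h=cv2.cvtColor(img,cv2.COLOR_RGB2HSV).astype(int)
    if name=="black": return (h[...,2]<70).astype(np.uint8)*255
    a,b,s,v=COL[name]; H=h[...,0]
    k=((H>=a)|(H<=b)) if a>b else ((H>=a)&(H<=b))
    return (k&(h[...,1]>=s)&(h[...,2]>=v)).astype(np.uint8)*255
def ell(img,name,near,r=25):
    M=mask(img,name); K=np.zeros_like(M); cv2.circle(K,tuple(int(x) for x in near),r,255,-1)
    p=cv2.findNonZero(M&K)
    return cv2.fitEllipse(cv2.convexHull(p))
def go(P,yaw=None):
    """shift/turn (tool axes) from measured pose to world TCP P, closing line at angle yaw (deg from world x, mod 180)"""
    o=status.get_obs(); R=Ro.from_quat(o["ee_rot"]).as_matrix()
    d=R.T@(np.array(P)-o["position"]); a=0
    if yaw is not None:
        cur=np.degrees(np.arctan2(R[1,1],R[0,1])); a=-((yaw-cur+90)%180-90)
    return a,d
E
python3 - <<'E'
from h import *
im={n:cv2.imread(f"pics/{n}0.png")[:,:,::-1].copy() for n in("top","scene")}
m={n:viewer.camera_model(n) for n in im}
pts={"top":dict(black=(364,183),green=(422,186),red=(384,229),amber=(448,228),blue=(358,285)),
"scene":dict(black=(385,246),green=(439,267),red=(384,283),amber=(450,306),blue=(331,312))}
for n in im:
  for c,p in pts[n].items():
    e=ell(im[n],c,p); print(n,c,np.round(e[0]),np.round(e[1]),ray(m[n],*e[0],0.009).round(4))
e=ell(im["top"],"black",(253,257),22);print("round",e,ray(m["top"],*e[0],0.006))
g=im["top"].min(2); 
M=(g[262:325,395:455]>165).astype(np.uint8); p=cv2.findNonZero(M); r=cv2.minAreaRect(p); c=np.array(r[0])+[395,262]
print("sq",c,r,ray(m["top"],*c,0.008))
print("battery",ray(m["top"],246,188,.045),"reel",ray(m["top"],217,318,.046),"dropper",ray(m["top"],197,160,.12))
print("drawer corner",ray(m["top"],212,258,.05), "vise", ray(m["top"],275,195,.05),ray(m["top"],347,262,.05),ray(m["top"],312,276,.05))
E
```

```text
top black [364. 183.] [26. 26.] [ 0.6386 -0.1727  0.009 ]
top green [422. 186.] [24. 25.] [ 0.6308 -0.2901  0.009 ]
top red [385. 230.] [25. 26.] [ 0.5425 -0.2108  0.009 ]
top amber [448. 229.] [26. 27.] [ 0.5411 -0.3385  0.009 ]
top blue [359. 286.] [25. 25.] [ 0.432  -0.1561  0.009 ]
scene black [385. 247.] [19. 24.] [ 0.6347 -0.1748  0.009 ]
scene green [439. 267.] [20. 26.] [ 0.6279 -0.2909  0.009 ]
scene red [384. 283.] [23. 28.] [ 0.5401 -0.212   0.009 ]
scene amber [451. 307.] [25. 32.] [ 0.538  -0.3399  0.009 ]
scene blue [330. 312.] [24. 28.] [ 0.4294 -0.1576  0.009 ]
round ((252.7417449951172, 257.4083251953125), (32.26937484741211, 33.14908981323242), 2.732192039489746) [0.49453997 0.05623077 0.006     ]Traceback (most recent call last):
  File "<stdin>", line 11, in <module>
cv2.error: OpenCV(4.12.0) /io/opencv/modules/imgproc/src/convhull.cpp:143: error: (-215:Assertion failed) total >= 0 && (depth == CV_32F || depth == CV_32S) in function 'convexHull'
```

```bash
python3 - <<'E'
from h import *
im=cv2.imread("pics/top0.png")[:,:,::-1].copy(); m=viewer.camera_model("top")
h=cv2.cvtColor(im,cv2.COLOR_RGB2HSV)[262:325,395:455]
M=((h[...,1]<45)&(h[...,2]>120)).astype(np.uint8); p=cv2.findNonZero(M); r=cv2.minAreaRect(p); c=np.array(r[0])+[395,262]
print("sq",c,r,ray(m,*c,0.008))
print("battery",ray(m,246,188,.045),"reel",ray(m,217,318,.046),"dropper",ray(m,197,160,.12))
print("drawer corner",ray(m,212,258,.05), "vise", ray(m,275,195,.05),ray(m,347,262,.05),ray(m,312,276,.05))
print(go([.6365,-.1735,.16],90))
E
```

```text
sq [424.30000114 293.59999847] ((29.30000114440918, 31.599998474121094), (35.21391677856445, 35.21391677856445), 81.8698959350586) [ 0.41322269 -0.28551588  0.008     ]
battery [0.62945055 0.06212419 0.045     ] reel [0.37650775 0.12156595 0.046     ] dropper [0.67065319 0.14113685 0.12      ]
drawer corner [0.4926722  0.12947736 0.05      ] vise [0.61301809 0.0046108  0.05      ] [ 0.47804402 -0.13254976  0.05      ] [ 0.45274337 -0.0641937   0.05      ]
(np.float64(-15.45721776920334), array([-0.6596772 , -0.62216643,  0.05504831]))
```

```bash
python3 - <<'E'
from h import *
print(go([.4305,-.157,.2],90),go([.30,.3,.4],90))
E
```

```text
(np.float64(-15.45721776920334), array([-0.45673368, -0.66121517,  0.01508117])) (np.float64(-15.45721776920334), array([-0.20916969, -0.2557715 , -0.18543502]))
```

Request:
play_rows(
  plan=[0,0,0,0,0,-0.06,1,0,0,0,0,0,-0.12,1,0,0,0,0,0,-0.185,1,0,0,-10,-0.03,-0.05,-0.185,1,0,0,-15.5,-0.06,-0.09,-0.185,0.76,0,0,-15.5,-0.1,-0.13,-0.185,0.76,0,0,-15.5,-0.14,-0.18,-0.185,0.76,0,0,-15.5,-0.18,-0.23,-0.185,0.76,0,0,-15.5,-0.22,-0.28,-0.185,0.76,0,0,-15.5,-0.25,-0.33,-0.185,0.76,0,0,-15.5,-0.28,-0.38,-0.185,0.76,0,0,-15.5,-0.31,-0.43,-0.185,0.76,0,0,-15.5,-0.34,-0.48,-0.185,0.76,0,0,-15.5,-0.37,-0.53,-0.185,0.76,0,0,-15.5,-0.4,-0.58,-0.16,0.76,0,0,-15.5,-0.43,-0.62,-0.11,0.76,0,0,-15.5,-0.457,-0.661,-0.06,0.76,0,0,-15.5,-0.457,-0.661,0,0.76,0,0,-15.5,-0.457,-0.661,0.015,0.76,0,0,-15.5,-0.457,-0.661,0.015,0.76],
)

```text
clock: 2.6
position: [0.4296, -0.1564, 0.1986]
ee_rot: [-0.0, 1.0, -0.0, -0.002]
ft_force: [0.4, 0.1, 1.3]
grip_width: 0.761
grasp_force: 0.0
```

```bash
python3 - <<'E'
from h import *
print(manip.tip_extent, go([.4305,-.157,.2],90)); m=viewer.camera_model("wrist"); im=viewer.camera("wrist"); cv2.imwrite("pics/w1.png",im[:,:,::-1])
print(status.get_obs()["grip_width"],status.get_obs()["position"],status.get_obs()["ft_force"],m)
for P in([.4305,-.157,.009],[.413,-.2855,.008],[.4305,-.157,0]):print(proj(m,P))
E
```

```text
0.014 (np.float64(0.013280278356191388), array([-0.00089928, -0.00056447, -0.00137913]))
0.76372587643635 [ 0.43058218 -0.15641535  0.20004021] [ 0.57466638  0.98267491 -0.05827629] {'fx': 420.8940195902998, 'fy': 420.8940195902998, 'cx': 323.0005628522305, 'cy': 241.80485735790552, 'R': array([[-1.39274911e-03,  9.99999020e-01, -1.41063248e-04],
       [ 9.60516891e-01,  1.37700677e-03,  2.78218269e-01],
       [ 2.78218191e-01,  2.51994615e-04, -9.60517868e-01]]), 't': array([ 0.15721077, -0.44508883,  0.24436988])}
[322.53885603 207.11283776]
[168.70222693 186.05242389]
[322.55128562 205.04198861]
```

View pics/w1.png

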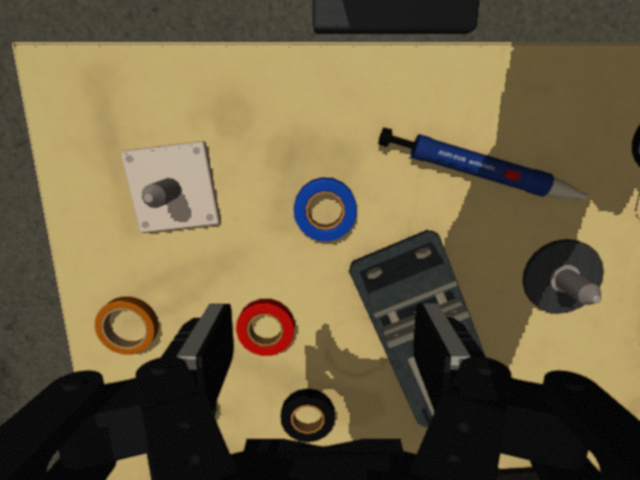

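The wrist view shows blue at (325,210), about 1.5 mm from the prediction, and the square base at (171,187), which also matches. The fingertips sit at about (232,305) and (415,305).

```bash
python3 - <<'E'
from h import *
m=viewer.camera_model("wrist"); p=status.get_obs()["position"]
for w in(.063,.065,.067):
    Z=m["fx"]*w/183; 
    for u in(232,415):
        c=np.array([(u-m["cx"])/m["fx"]*Z,(305-m["cy"])/m["fy"]*Z,Z]); print(w,(m["R"].T@(c-m["t"])-p).round(4))
print(ray(m,325.5,210,.014),ray(m,563,276,.008),ray(m,171,187,.008),go([.4315,-.156,.028]))
E
```

```text
0.063 [-0.0086 -0.0315  0.0268]
0.063 [-0.0087  0.0315  0.0268]
0.065 [-0.0067 -0.0325  0.0226]
0.065 [-0.0068  0.0325  0.0226]
0.067 [-0.0047 -0.0335  0.0184]
0.067 [-0.0048  0.0335  0.0184]
[ 0.43368995 -0.15446483  0.014     ] [0.49458753 0.05764352 0.008     ] [ 0.41552841 -0.28411897  0.008     ] (0, array([-0.00110798,  0.00046189,  0.17203898]))
```

Request:
play_rows(
  plan=[0,0,0,-0.0015,0.0005,0.06,0.76,0,0,0,-0.0015,0.0005,0.12,0.76,0,0,0,-0.0015,0.0005,0.165,0.76,0,0,0,-0.0015,0.0005,0.177,0.76,0,0,0,-0.0015,0.0005,0.177,0.76,0,0,0,-0.0015,0.0005,0.177,0.76],
  squeeze=30,
)

```text
clock: 3.4
position: [0.4341, -0.1559, 0.0249]
ee_rot: [-0.001, 1.0, 0.001, 0.002]
ft_force: [-0.1, 0.3, -0.0]
grip_width: 0.762
grasp_force: 0.0
```

```bash
python3 - <<'E'
from h import *
im=viewer.camera("wrist"); cv2.imwrite("pics/w2.png",im[:,:,::-1]); print(status.get_obs()["position"],status.get_obs()["ft_force"])
E
```

```text
[ 0.43399627 -0.15579325  0.02469845] [ 0.89177332 -0.58230817 -0.2185417 ]
```

View pics/w2.png

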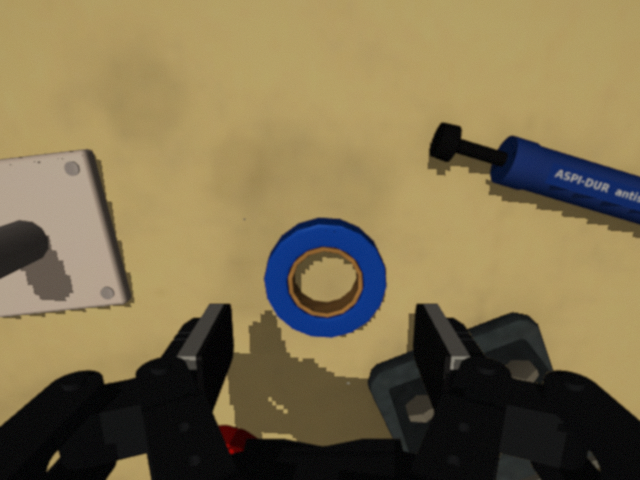

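```bash
python3 - <<'E'
from h import *
m=viewer.camera_model("wrist"); p=status.get_obs()["position"]
print("cam rel tcp",-m["R"].T@m["t"]-p, "ring",ray(m,325.5,277,.014),ray(m,265,277,.014),ray(m,386,277,.014))
im=viewer.camera("scene"); s=viewer.camera_model("scene"); u,v=proj(s,p).astype(int); print(u,v,proj(s,p-[0,0,.014]))
cv2.imwrite("pics/s2.png",cv2.resize(im[v-70:v+50,u-80:u+80,::-1],None,fx=5,fy=5,interpolation=cv2.INTER_CUBIC))
E
```

```text
cam rel tcp [-0.07092942 -0.00051895  0.15947521] ring [ 0.42951276 -0.15481598  0.014     ] [ 0.42956094 -0.18097887  0.014     ] [ 0.42946456 -0.12864107  0.014     ]
330 304 [330.78024518 309.54898966]
```

View pics/s2.png

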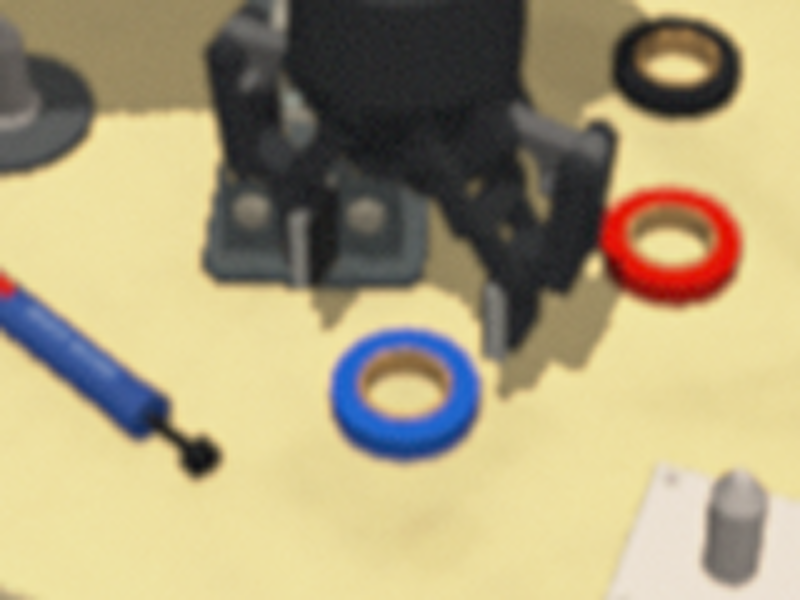

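```bash
python3 - <<'E'
from h import *
from scipy.optimize import least_squares
s=viewer.camera_model("scene"); p=status.get_obs()["position"]; print(p)
A=np.array([310,290.6]);B=np.array([349.6,305.4])
for dx in(-.02,-.011,0,.011):
    f=lambda q:np.r_[proj(s,[p[0]+dx,q[1],q[0]])-A,proj(s,[p[0]+dx,q[2],q[0]])-B]
    r=least_squares(f,[.02,-.12,-.19]); print(dx,r.x.round(4),r.fun.round(1))
w=viewer.camera_model("wrist")
# two-view triangulation of inner tip corners
for uw,us in(((232,305),B),((415,305),A)):
    P=[np.c_[np.diag([1,1,1])@np.array([[m["fx"],0,m["cx"]],[0,m["fy"],m["cy"]],[0,0,1]])@np.c_[m["R"],m["t"]]] for m in(w,s)]
    X=cv2.triangulatePoints(P[0],P[1],np.array(uw,float).reshape(2,1),np.array(us,float).reshape(2,1)); X=X[:3,0]/X[3]; print(X.round(4),proj(w,X),proj(s,X),us)
E
```

```text
[ 0.43377873 -0.15569829  0.02444777]
-0.02 [ 0.0638 -0.1275 -0.2014] [ 0.  -0.1 -0.   0.1]
-0.011 [ 0.053  -0.122  -0.1972] [ 0.  -0.1 -0.   0.1]
0 [ 0.0397 -0.1152 -0.1921] [ 0.  -0.1 -0.   0.1]
0.011 [ 0.0264 -0.1084 -0.187 ] [ 0.  -0.1 -0.   0.1]
[ 0.433  -0.1912  0.0386] [229.46993284 309.89628259] [348.86890361 306.05072279] [349.6 305.4]
[ 0.4225 -0.1236  0.0542] [419.03446423 301.99943039] [310.75722167 290.46444532] [310.  290.6]
```

Request:
play_rows(
  plan=[0,0,0,0.002,0,0.003,0.76,0,0,0,0.002,0,0.006,0.76,0,0,0,0.002,0,0.009,0.76,0,0,0,0.002,0,0.009,0.76,0,0,0,0.002,0,0.009,0.76],
)

```text
clock: 4.12
position: [0.4303, -0.1561, 0.0139]
ee_rot: [-0.0, 1.0, -0.0, -0.0]
ft_force: [0.6, 0.9, -0.6]
grip_width: 0.76
grasp_force: 0.0
```

Request:
play_rows(
  plan=[0,0,0,0,0,0.0,0.5,0,0,0,0,0,0.0,0.5,0,0,0,0,0,0,0.5,0,0,0,0,0,0,0.5,0,0,0,0,0,0,0.5],
)

```text
clock: 4.75
position: [0.4304, -0.1559, 0.0139]
ee_rot: [-0.0, 1.0, 0.0, -0.0]
ft_force: [1.0, -0.2, 0.1]
grip_width: 0.501
grasp_force: 0.0
```

```bash
python3 - <<'E'
from h import *
o=status.get_obs();print(o["position"],o["ft_force"])
im=viewer.camera("scene"); s=viewer.camera_model("scene"); u,v=proj(s,o["position"]).astype(int); print(u,v)
cv2.imwrite("pics/s3.png",cv2.resize(im[v-50:v+40,u-60:u+60,::-1],None,fx=5,fy=5,interpolation=cv2.INTER_CUBIC))
E
```

```text
[ 0.43035193 -0.15591499  0.01386834] [ 0.99572965 -0.24546633  0.05972834]
329 309
```

View pics/s3.png

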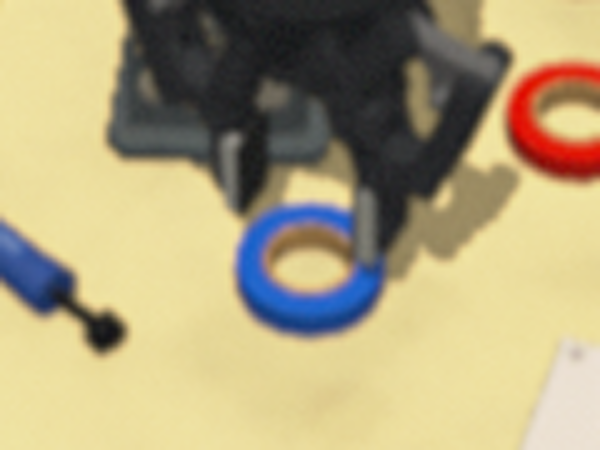

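Request:
play_rows(
  plan=[0,0,0,0,0,0,0.78,0,0,0,0,0,0,0.78,0,0,0,0,0,0,0.78,0,0,0,0,0,0,0.78,0,0,0,0,0,0.004,0.78,0,0,0,0,0,0.008,0.78,0,0,0,0,0,0.008,0.78,0,0,0,0,0,0.008,0.78],
)

```text
clock: 5.8
position: [0.4303, -0.1561, 0.0058]
ee_rot: [-0.0, 1.0, -0.0, -0.0]
ft_force: [0.5, 0.5, 0.8]
grip_width: 0.784
grasp_force: 0.0
```

```bash
python3 - <<'E'
from h import *
o=status.get_obs();print(o["position"],o["ft_force"])
m=viewer.camera_model("wrist")
im=viewer.camera("scene"); s=viewer.camera_model("scene"); u,v=329,309
a=cv2.resize(im[v-50:v+40,u-60:u+60,::-1],None,fx=5,fy=5,interpolation=cv2.INTER_CUBIC)
cv2.imwrite("pics/s4.png",a); im=viewer.camera("wrist"); e=ell(im,"blue",(325,290),90); print(e, ray(m,*e[0],.012))
E
```

```text
[ 0.43031311 -0.15605897  0.00584198] [0.51970641 0.48087539 0.76793322]
((325.3077392578125, 303.5281982421875), (129.34393310546875, 132.4230499267578), 91.48041534423828) [ 0.43054027 -0.15527172  0.012     ]
```

View pics/s4.png

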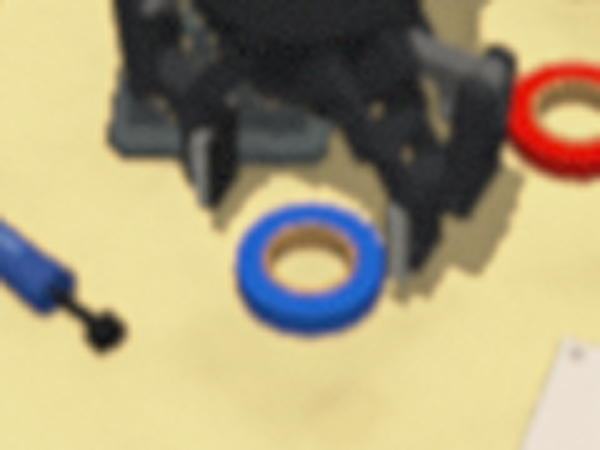

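Request:
play_rows(
  plan=[0,0,0,0,0,0.003,0.76,0,0,0,0,0,0.006,0.76,0,0,0,0,0,0.008,0.76,0,0,0,0,0,0.008,0.76,0,0,0,0,0,0.008,0.76],
)

```text
clock: 6.52
position: [0.4304, -0.156, -0.0021]
ee_rot: [-0.0, 1.0, -0.0, 0.0]
ft_force: [0.5, -0.7, -0.3]
grip_width: 0.764
grasp_force: 0.0
```

Still no contact. The tips must be higher than the stated tool frame implies, so I'll close here.

Request:
play_rows(
  plan=[0,0,0,0,0,0,0.5,0,0,0,0,0,0,0.5,0,0,0,0,0,0,0.5,0,0,0,0,0,0,0.5,0,0,0,0,0,0,0.5],
)

```text
clock: 7.15
position: [0.4304, -0.156, -0.0021]
ee_rot: [-0.0, 1.0, 0.0, 0.0]
ft_force: [-0.4, -0.2, -0.3]
grip_width: 0.503
grasp_force: 0.0
```

```bash
python3 - <<'E'
from h import *
w=viewer.camera("wrist"); im=viewer.camera("scene"); u,v=329,309
a=cv2.resize(im[v-50:v+40,u-50:u+50],(400,360),interpolation=cv2.INTER_CUBIC)
b=cv2.resize(w[180:480,150:483],(400,360))
cv2.imwrite("pics/c5.png",np.hstack([a,b])[:,:,::-1])
E
```

```text
(no output)
```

View pics/c5.png

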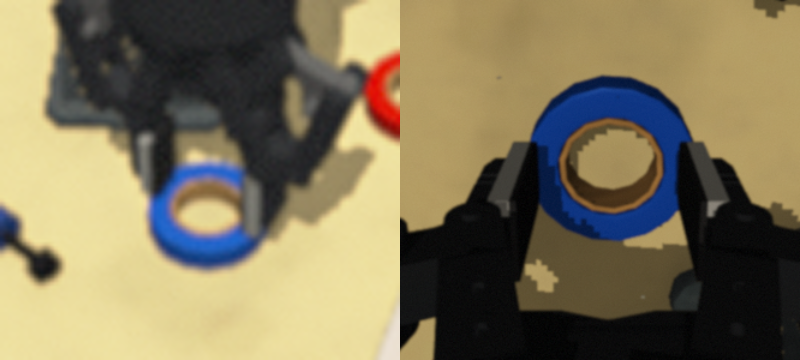

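Request:
play_rows(
  plan=[0,0,0,0,0,0,0.76,0,0,0,0,0,0,0.76,0,0,0,0,0,0,0.76,0,0,0,0,0,0.002,0.76,0,0,0,0,0,0.004,0.76,0,0,0,0,0,0.006,0.76,0,0,0,0,0,0.006,0.76],
)

```text
clock: 8.12
position: [0.4302, -0.156, -0.0083]
ee_rot: [-0.0, 1.0, 0.0, -0.0]
ft_force: [0.4, 0.2, 0.1]
grip_width: 0.759
grasp_force: 0.0
```

Request:
play_rows(
  plan=[0,0,0,0,0,0.001,0.76,0,0,0,0,0,0.002,0.76,0,0,0,0,0,0.002,0.76],
)

```text
clock: 8.5
position: [0.4303, -0.156, -0.0102]
ee_rot: [-0.0, 1.0, 0.0, -0.0]
ft_force: [0.3, -0.5, 0.5]
grip_width: 0.761
grasp_force: 0.0
```

Request:
play_rows(
  plan=[0,0,0,0,0,0,0.5,0,0,0,0,0,0,0.5,0,0,0,0,0,0,0.5,0,0,0,0,0,0,0.5],
)

```text
clock: 9.0
position: [0.4304, -0.156, -0.0096]
ee_rot: [-0.0, 1.0, 0.0, -0.0]
ft_force: [-4.2, 1.8, 12.0]
grip_width: 0.605
grasp_force: 29.0
```

Request:
play_rows(
  plan=[0,0,0,0,0,-0.02,0.5,0,0,0,0,0,-0.06,0.5,0,0,0,0,0,-0.1,0.5,0,0,0,0,0,-0.1,0.5,0,0,0,0,0,-0.1,0.5],
)

```text
clock: 9.62
position: [0.4302, -0.1554, 0.0895]
ee_rot: [-0.001, 1.0, 0.0, -0.0]
ft_force: [-0.8, 0.4, -0.9]
grip_width: 0.6
grasp_force: 31.5
```

```bash
python3 - <<'E'
from h import *
o=status.get_obs();print(o["position"],o["ft_force"],o["grip_width"])
m=viewer.camera_model("wrist"); s=viewer.camera_model("scene")
w=viewer.camera("wrist"); im=viewer.camera("scene"); u,v=proj(s,o["position"]).astype(int); print(u,v)
a=cv2.resize(im[v-60:v+40,u-50:u+50],(400,400),interpolation=cv2.INTER_CUBIC)
b=cv2.resize(w[180:480,170:470],(400,400))
cv2.imwrite("pics/c6.png",np.hstack([a,b])[:,:,::-1])
print(go([.414,-.2848,.09],90))
E
```

```text
[ 0.43024511 -0.15536223  0.08945095] [-0.82841441  0.42189472 -0.87978481] 0.5999866717772331
329 278
(np.float64(0.03908118714308273), array([ 0.01572465, -0.12895228, -0.00093568]))
```

View pics/c6.png

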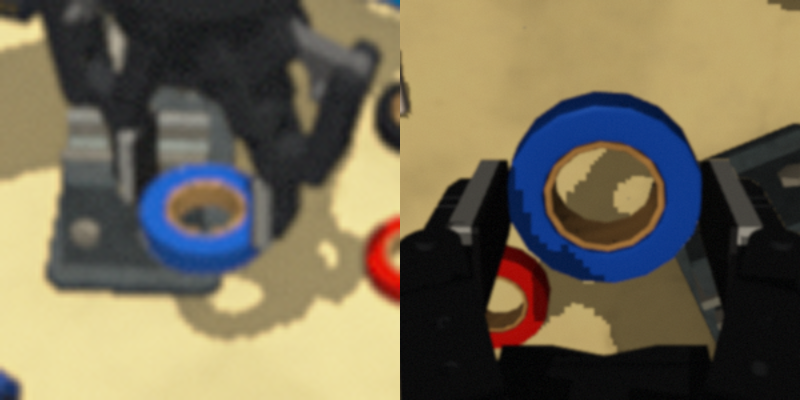

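```bash
python3 - <<'E'
from h import *
o=status.get_obs();m=viewer.camera_model("wrist");w=viewer.camera("wrist")
e=ell(w,"blue",(322,322),85); print(e)
for z in (.1135,.11): print((ray(m,*e[0],z)-o["position"]).round(4), ray(m,e[0][0]-e[1][1]/2,e[0][1],z)-ray(m,e[0][0]+e[1][1]/2,e[0][1],z))
E
```

```text
((323.5373229980469, 320.7315979003906), (141.19805908203125, 146.53515625), 94.31641387939453)
[-0.0015  0.0001  0.0245] [ 9.66464829e-05 -5.19227633e-02  0.00000000e+00]
[0.0002 0.0001 0.021 ] [ 9.91456764e-05 -5.32654406e-02  0.00000000e+00]
```

Request:
play_rows(
  plan=[0,0,0,0.0157,-0.06,0,0.5,0,0,0,0.0157,-0.12,0,0.5,0,0,0,0.0157,-0.129,0,0.5,0,0,0,0.0157,-0.129,0.02,0.5,0,0,0,0.0157,-0.129,0.04,0.5,0,0,0,0.0157,-0.129,0.055,0.5,0,0,0,0.0157,-0.129,0.07,0.5,0,0,0,0.0157,-0.129,0.08,0.5,0,0,0,0.0157,-0.129,0.088,0.5,0,0,0,0.0157,-0.129,0.088,0.5,0,0,0,0.0157,-0.129,0.088,0.5],
)

```text
clock: 11.15
position: [0.4151, -0.2851, 0.0022]
ee_rot: [-0.0, 1.0, -0.0, 0.0]
ft_force: [-0.2, -0.1, -0.5]
grip_width: 0.608
grasp_force: 31.6
```

Threaded with no force. Release, lift and compute the next step.

Request:
play_rows(
  plan=[0,0,0,0,0,0,0.78,0,0,0,0,0,0,0.78,0,0,0,0,0,0,0.78,0,0,0,0,0,-0.03,0.78,0,0,0,0,0,-0.09,0.78,0,0,0,0,0,-0.12,0.78,0,0,0,0,0,-0.12,0.78],
)

```text
clock: 12.02
position: [0.4161, -0.2854, 0.1237]
ee_rot: [-0.001, 1.0, -0.0, 0.002]
ft_force: [-0.3, 0.1, 0.5]
grip_width: 0.776
grasp_force: 0.0
```

```bash
python3 - <<'E'
from h import *
m=viewer.camera_model("wrist");w=viewer.camera("wrist");cv2.imwrite("pics/w7.png",w[:,:,::-1]); print(status.get_obs()["position"])
e=ell(w,"blue",proj(m,[.415,-.285,.022]),75); print(ray(m,*e[0],.017))
print(go([.630,-.2905,.1],90))
E
```

```text
[ 0.41539816 -0.28477305  0.12227825]
[ 0.41701893 -0.28499894  0.017     ]
(np.float64(0.08205036989721748), array([-0.21455038, -0.00604529,  0.02268606]))
```

View pics/w7.png

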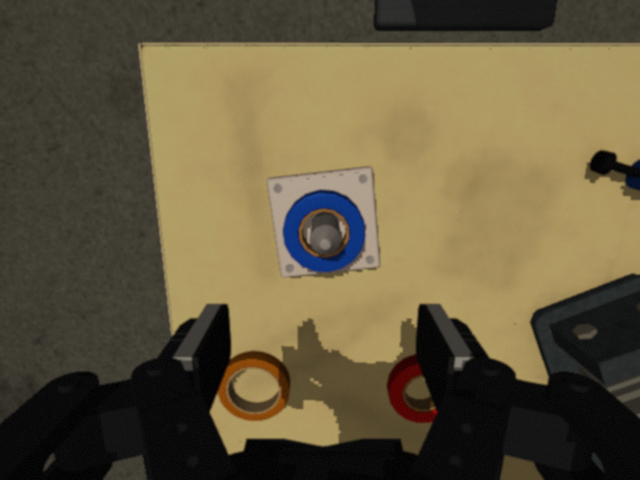

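The wrist view shows blue seated on the white stand with the post through its hole at (325,232). Next is green.

Request:
play_rows(
  plan=[0,0,0,-0.06,-0.003,0,0.78,0,0,0,-0.12,-0.006,0,0.78,0,0,0,-0.18,-0.006,0,0.78,0,0,0,-0.2145,-0.006,0.03,0.78,0,0,0,-0.2145,-0.006,0.08,0.78,0,0,0,-0.2145,-0.006,0.11,0.78,0,0,0,-0.2145,-0.006,0.125,0.78,0,0,0,-0.2145,-0.006,0.131,0.78,0,0,0,-0.2145,-0.006,0.131,0.78,0,0,0,-0.2145,-0.006,0.131,0.78,0,0,0,-0.2145,-0.006,0.131,0.5,0,0,0,-0.2145,-0.006,0.131,0.5,0,0,0,-0.2145,-0.006,0.131,0.5,0,0,0,-0.2145,-0.006,0.131,0.5],
)

```text
clock: 13.82
position: [0.63, -0.291, -0.0074]
ee_rot: [-0.0, 1.0, -0.0, 0.001]
ft_force: [-2.5, 1.5, 7.7]
grip_width: 0.597
grasp_force: 29.7
```

Request:
play_rows(
  plan=[0,0,0,0,0,-0.03,0.5,0,0,0,0,0,-0.08,0.5,0,0,0,0,0,-0.11,0.5,0,0,0,0.06,0.002,-0.11,0.5,0,0,0,0.12,0.004,-0.11,0.5,0,0,0,0.18,0.006,-0.11,0.5,0,0,0,0.2153,0.006,-0.11,0.5,0,0,0,0.2153,0.006,-0.11,0.5,0,0,0,0.2153,0.006,-0.08,0.5,0,0,0,0.2153,0.006,-0.06,0.5,0,0,0,0.2153,0.006,-0.045,0.5,0,0,0,0.2153,0.006,-0.03,0.5,0,0,0,0.2153,0.006,-0.023,0.5,0,0,0,0.2153,0.006,-0.023,0.5,0,0,0,0.2153,0.006,-0.023,0.5],
)

```text
clock: 15.7
position: [0.4142, -0.2852, 0.014]
ee_rot: [-0.0, 1.0, -0.0, 0.0]
ft_force: [-0.7, -0.3, 0.0]
grip_width: 0.593
grasp_force: 39.5
```

Request:
play_rows(
  plan=[0,0,0,0,0,0,0.78,0,0,0,0,0,0,0.78,0,0,0,0,0,0,0.78,0,0,0,0,0,-0.03,0.78,0,0,0,0,0,-0.09,0.78,0,0,0,0,0,-0.12,0.78,0,0,0,0,0,-0.12,0.78],
)

```text
clock: 16.58
position: [0.4152, -0.2854, 0.1356]
ee_rot: [-0.001, 1.0, -0.0, 0.002]
ft_force: [0.4, -0.2, -1.1]
grip_width: 0.777
grasp_force: 0.0
```

```bash
python3 - <<'E'
from h import *
m=viewer.camera_model("wrist");w=viewer.camera("wrist");o=status.get_obs();print(o["position"],o["joint_pos"].round(2))
e=ell(w,"green",proj(m,[.415,-.285,.033]),75); print(e,ray(m,*e[0],.031))
print(go([.6365,-.1735,.1],0))
E
```

```text
[ 0.41459001 -0.28472398  0.13422658] [-0.56  0.25  1.23  1.93 -0.26  1.14  2.34]
((323.59124755859375, 230.38768005371094), (80.58915710449219, 81.33198547363281), 163.6635284423828) [ 0.41509045 -0.28514318  0.031     ]
(np.float64(-89.91364444509873), array([-0.22201255,  0.11086987,  0.03470703]))
```

Request:
play_rows(
  plan=[0,0,-10,-0.03,0.01,0,0.78,0,0,-20,-0.06,0.03,0,0.78,0,0,-30,-0.09,0.045,0,0.78,0,0,-40,-0.12,0.06,0,0.78,0,0,-50,-0.15,0.075,0,0.78,0,0,-60,-0.18,0.09,0,0.78,0,0,-70,-0.2,0.1,0,0.78,0,0,-80,-0.222,0.111,0.02,0.78,0,0,-90,-0.222,0.111,0.04,0.78,0,0,-90,-0.222,0.111,0.06,0.78,0,0,-90,-0.222,0.111,0.06,0.78],
)

```text
clock: 18.0
position: [0.6252, -0.1641, 0.0612]
ee_rot: [-0.618, 0.786, 0.016, -0.034]
ft_force: [-0.4, 2.2, -4.3]
grip_width: 0.781
grasp_force: 0.0
```

```bash
python3 - <<'E'
from h import *
m=viewer.camera_model("wrist");w=viewer.camera("wrist");o=status.get_obs();print(o["joint_pos"].round(2))
print(go([.6365,-.1735,-.0076],0),proj(m,[.6365,-.1735,.012]))
e=ell(w,"black",proj(m,[.6365,-.1735,.012]),62); print(e,ray(m,*e[0],.010))
E
```

```text
[ 0.91  0.89 -1.18  1.45  0.81  1.42  2.6 ]
(np.float64(-13.329880262055553), array([ 0.00691016, -0.01788722,  0.06475226])) [293.40111371 252.15067216]
((289.0462341308594, 253.6051483154297), (101.70343017578125, 102.51351928710938), 87.7594985961914) [ 0.63904753 -0.17276671  0.01      ]
```

Joint 7 hit its limit because I turned the wrong way. I'll lift and turn back.

Request:
play_rows(
  plan=[0,0,0,0,0,-0.03,0.78,0,0,10,0,0,-0.06,0.78,0,0,20,0,0,-0.08,0.78,0,0,30,0,0,-0.1,0.78,0,0,40,0,0,-0.12,0.78,0,0,50,0,0,-0.12,0.78,0,0,60,0,0,-0.12,0.78,0,0,70,0,0,-0.12,0.78,0,0,80,0,0,-0.12,0.78,0,0,90,0,0,-0.12,0.78,0,0,90,0,0,-0.12,0.78,0,0,90,0,0,-0.12,0.78],
)

```text
clock: 19.55
position: [0.6347, -0.1621, 0.1823]
ee_rot: [0.119, 0.992, -0.014, -0.035]
ft_force: [0.3, -0.0, -0.2]
grip_width: 0.777
grasp_force: 0.0
```

```bash
python3 - <<'E'
from h import *
o=status.get_obs();print(o["joint_pos"].round(2),o["position"],o["ee_rot"].round(3))
print(go([.6365,-.1735,.1],0))
E
```

```text
[ 0.78  0.66 -0.98  1.31  0.54  1.52  1.18] [ 0.63468553 -0.16205051  0.18232135] [ 0.119  0.992 -0.014 -0.035]
(np.float64(76.37838198580606), array([-0.00983736, -0.00766383,  0.08219294]))
```

```bash
cat >> h.py <<'E'
def go2(P,yaw):
    """full rotvec (deg) + shift; yaw = world angle of tool y (exact, not mod 180)"""
    o=status.get_obs(); R=Ro.from_quat(o["ee_rot"]); a=np.radians(yaw)
    y=np.array([np.cos(a),np.sin(a),0]); z=np.array([0,0,-1.]); T=np.c_[np.cross(y,z),y,z]
    return np.degrees((R.inv()*Ro.from_matrix(T)).as_rotvec()).round(1), R.inv().apply(np.array(P)-o["position"]).round(4)
E
python3 - <<'E'
from h import *
print(go2([.637,-.1735,.1],0), go2([.637,-.1735,.1],76), go2([.637,-.1735,.1],180))
E
```

```text
(array([-4.3, -1.8, 76.3]), array([-0.0103, -0.0075,  0.0822])) (array([-2.1, -3.7,  0.3]), array([-0.0103, -0.0075,  0.0822])) (array([   1.9,   -4.6, -103.6]), array([-0.0103, -0.0075,  0.0822]))
```

Request:
play_rows(
  plan=[-2.1,-3.7,0,-0.01,-0.0075,0,0.78,-2.1,-3.7,10,-0.01,-0.0075,0,0.78,-2.5,-3.5,20,-0.01,-0.0075,0,0.78,-3,-3.3,30,-0.01,-0.0075,0.02,0.78,-3.3,-3,40,-0.01,-0.0075,0.04,0.78,-3.6,-2.8,50,-0.01,-0.0075,0.06,0.78,-4,-2.4,60,-0.01,-0.0075,0.082,0.78,-4.2,-2,70,-0.01,-0.0075,0.082,0.78,-4.3,-1.8,76.3,-0.01,-0.0075,0.082,0.78,-4.3,-1.8,76.3,-0.01,-0.0075,0.082,0.78,-4.3,-1.8,76.3,-0.01,-0.0075,0.082,0.78],
)

```text
clock: 20.92
position: [0.6368, -0.1734, 0.1003]
ee_rot: [0.707, 0.707, 0.0, 0.001]
ft_force: [0.2, 0.4, 1.0]
grip_width: 0.782
grasp_force: 0.0
```

```bash
python3 - <<'E'
from h import *
o=status.get_obs();m=viewer.camera_model("wrist");w=viewer.camera("wrist");print(o["joint_pos"].round(2))
e=ell(w,"black",proj(m,[.638,-.173,.012]),62); print(e,ray(m,*e[0],.011))
print(go2([.6375,-.173,-.0076],0))
t=viewer.camera("top");mt=viewer.camera_model("top");cv2.imwrite("pics/t8.png",t[:,:,::-1])
for n,p in dict(red=(384,229),amber=(448,228)).items(): e=ell(t,n,p);print(n,ray(mt,*e[0],.009))
E
```

```text
[ 0.71  0.6  -0.73  1.46  0.41  1.24 -0.07]
((324.9394226074219, 234.87936401367188), (85.53048706054688, 86.1435546875), 27.847810745239258) [ 0.63936868 -0.17079002  0.011     ]
(array([ 0.1,  0. , -0.1]), array([0.0006, 0.0006, 0.1079]))Traceback (most recent call last):
  File "<stdin>", line 6, in <module>
  File "h.py", line 20, in ell
    return cv2.fitEllipse(cv2.convexHull(p))
                          ~~~~~~~~~~~~~~^^^
cv2.error: OpenCV(4.12.0) /io/opencv/modules/imgproc/src/convhull.cpp:143: error: (-215:Assertion failed) total >= 0 && (depth == CV_32F || depth == CV_32S) in function 'convexHull'
```

Request:
play_rows(
  plan=[0,0,0,0.001,0.001,0.05,0.78,0,0,0,0.001,0.001,0.09,0.78,0,0,0,0.001,0.001,0.103,0.78,0,0,0,0.001,0.001,0.108,0.78,0,0,0,0.001,0.001,0.108,0.78,0,0,0,0.001,0.001,0.108,0.5,0,0,0,0.001,0.001,0.108,0.5,0,0,0,0.001,0.001,0.108,0.5,0,0,0,0.001,0.001,0.108,0.5,0,0,0,0.001,0.001,0.078,0.5,0,0,0,0.001,0.001,0.02,0.5,0,0,0,0.001,0.001,-0.03,0.5,0,0,0,0.001,0.001,-0.03,0.5],
)

```text
clock: 22.65
position: [0.6407, -0.1726, 0.1364]
ee_rot: [0.708, 0.706, 0.002, 0.005]
ft_force: [0.2, -0.1, -0.4]
grip_width: 0.499
grasp_force: 0.0
```

```bash
python3 - <<'E'
from h import *
o=status.get_obs();m=viewer.camera_model("wrist");w=viewer.camera("wrist")
c=proj(m,o["position"]+[0,0,.02]); 
print(o["position"],c,go2([.4945,.057,.13],0))
t=viewer.camera("scene");cv2.imwrite("pics/c9.png",np.hstack([t[90:390,100:500],cv2.resize(w,(400,300))])[:,:,::-1])
E
```

```text
[ 0.64067878 -0.17256465  0.13640513] [319.95284029 321.62781265] (array([ 0.3,  0.2, -0.2]), array([ 0.2291, -0.1456,  0.002 ]))
```

View pics/c9.png

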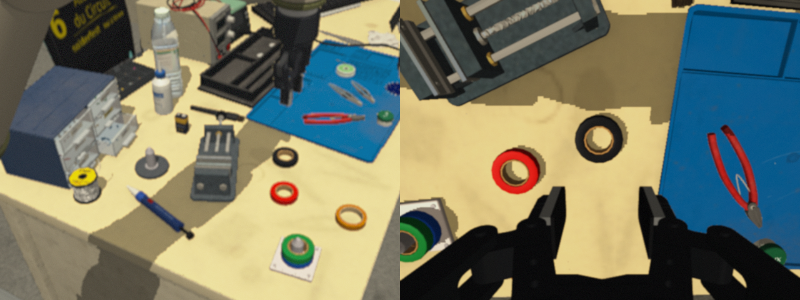

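The grip missed: the left panel shows black still lying in place, with green on top of blue on the square stand. I'll locate black again and retry slightly lower.

```bash
python3 - <<'E'
from h import *
o=status.get_obs();m=viewer.camera_model("wrist");w=viewer.camera("wrist")
e=ell(w,"black",(320,220),48); X=ray(m,*e[0],.009); print(e,X)
s=viewer.camera_model("scene");t=viewer.camera("scene");e=ell(t,"black",(385,246),20);print(e,ray(s,*e[0],.009))
print(o["joint_pos"].round(2),o["position"],go2([.637,-.173,.03],0))
E
```

```text
((323.01519775390625, 223.6611785888672), (76.38741302490234, 76.8526611328125), 22.572620391845703) [ 0.63975547 -0.17125408  0.009     ]
((384.8415222167969, 247.1708221435547), (18.29698944091797, 24.720361709594727), 94.65848541259766) [ 0.63489058 -0.17467596  0.009     ]
[ 0.72  0.57 -0.74  1.43  0.39  1.29 -0.06] [ 0.63817507 -0.17260679  0.13140771] (array([-0. ,  0.1, -0.2]), array([-0.0003, -0.0002,  0.0996]))
```

Request:
play_rows(
  plan=[0,0,0,0,0,0.05,0.78,0,0,0,0,0,0.1,0.78,0,0,0,0,0,0.13,0.78,0,0,0,0,0,0.139,0.78,0,0,0,0,0,0.139,0.78,0,0,0,0,0,0.139,0.78,0,0,0,0,0,0.139,0.78],
)

```text
clock: 23.72
position: [0.6388, -0.1728, -0.0072]
ee_rot: [0.708, 0.706, 0.0, 0.002]
ft_force: [0.2, 0.2, -0.1]
grip_width: 0.781
grasp_force: 0.0
```

Request:
play_rows(
  plan=[0,0,0,0,0,0.002,0.78,0,0,0,0,0,0.002,0.78,0,0,0,0,0,0.002,0.5,0,0,0,0,0,0.002,0.5,0,0,0,0,0,0.002,0.5,0,0,0,0,0,0.002,0.5],
)

```text
clock: 24.48
position: [0.6381, -0.1727, -0.0101]
ee_rot: [0.708, 0.706, -0.0, 0.001]
ft_force: [-2.7, -0.1, 6.5]
grip_width: 0.604
grasp_force: 30.8
```

Request:
play_rows(
  plan=[0,0,0,0,0,-0.03,0.5,0,0,0,0,0,-0.09,0.5,0,0,0,0,0,-0.15,0.5,0,0,0,0.04,-0.03,-0.16,0.5,0,0,0,0.08,-0.05,-0.16,0.5,0,0,0,0.12,-0.075,-0.16,0.5,0,0,0,0.16,-0.1,-0.16,0.5,0,0,0,0.2,-0.12,-0.16,0.5,0,0,0,0.2297,-0.1436,-0.16,0.5,0,0,0,0.2297,-0.1436,-0.16,0.5,0,0,0,0.2297,-0.1436,-0.16,0.5],
)

```text
clock: 25.85
position: [0.4955, 0.057, 0.1491]
ee_rot: [0.709, 0.706, -0.0, 0.001]
ft_force: [0.6, -0.0, -0.5]
grip_width: 0.607
grasp_force: 31.5
```

```bash
python3 - <<'E'
from h import *
o=status.get_obs();m=viewer.camera_model("wrist");w=viewer.camera("wrist");t=viewer.camera("scene")
print(o["joint_pos"].round(2),o["position"],go2([.4945,.057,-.001],0),proj(m,[.4945,.057,.054]))
cv2.imwrite("pics/c10.png",np.hstack([t[90:390,100:500],cv2.resize(w,(400,300))])[:,:,::-1])
E
```

```text
[ 0.65  0.21 -0.94  1.84  0.19  1.18 -0.35] [0.49546947 0.05701833 0.14911435] (array([ 0.1,  0.1, -0.3]), array([ 0.0004, -0.0012,  0.1499])) [319.26966664 236.4537347 ]
```

View pics/c10.png

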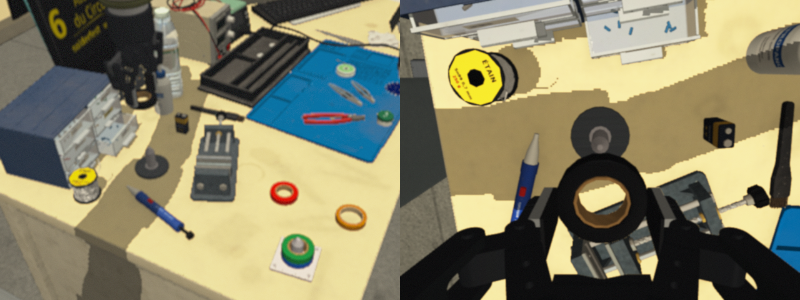

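Request:
play_rows(
  plan=[0,0,0,0,-0.001,0.04,0.5,0,0,0,0,-0.001,0.08,0.5,0,0,0,0,-0.001,0.1,0.5,0,0,0,0,-0.001,0.12,0.5,0,0,0,0,-0.001,0.135,0.5,0,0,0,0,-0.001,0.145,0.5,0,0,0,0,-0.001,0.149,0.5,0,0,0,0,-0.001,0.149,0.5,0,0,0,0,-0.001,0.149,0.5],
)

```text
clock: 27.08
position: [0.4947, 0.0577, 0.0005]
ee_rot: [0.708, 0.706, 0.0, 0.001]
ft_force: [0.4, -0.6, -0.9]
grip_width: 0.604
grasp_force: 31.5
```

Request:
play_rows(
  plan=[0,0,0,0,0,0,0.78,0,0,0,0,0,0,0.78,0,0,0,0,0,0,0.78,0,0,0,0,0,-0.03,0.78,0,0,0,0,0,-0.09,0.78,0,0,0,0,0,-0.15,0.78,0,0,0,0,0,-0.15,0.78,0,0,0,0,0,-0.15,0.78],
)

```text
clock: 28.08
position: [0.4939, 0.0574, 0.1497]
ee_rot: [0.709, 0.706, -0.0, 0.001]
ft_force: [-0.1, 0.0, -1.0]
grip_width: 0.78
grasp_force: 0.0
```

```bash
python3 - <<'E'
from h import *
o=status.get_obs();m=viewer.camera_model("wrist");w=viewer.camera("wrist")
print(o["position"],go2([.539,-.3395,.12],0),go2([.541,-.2115,.12],0)); cv2.imwrite("pics/w11.png",w[:,:,::-1])
c=proj(m,[.4945,.057,.015]);e=ell(w,"black",c,55); print(c,e,ray(m,*e[0],.015))
E
```

```text
[0.49385139 0.05744641 0.14970461] (array([-0. ,  0.1, -0.2]), array([-0.3968,  0.0471,  0.0296])) (array([-0. ,  0.1, -0.2]), array([-0.2688,  0.0486,  0.0294]))
[321.98849195 222.05047161] ((322.1198425292969, 216.6324462890625), (91.21326446533203, 92.84027099609375), 88.69389343261719) [0.49460847 0.06099191 0.015     ]
```

View pics/w11.png

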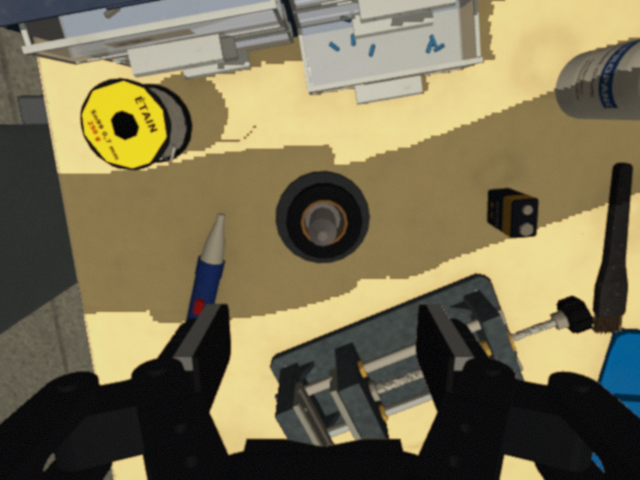

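The wrist view shows black seated on the round base at (323,217) with the post through it. Battery and reel are undisturbed. Next is amber.

Request:
play_rows(
  plan=[0,0,0,-0.06,0.007,0,0.78,0,0,0,-0.12,0.014,0,0.78,0,0,0,-0.18,0.021,0,0.78,0,0,0,-0.24,0.028,0,0.78,0,0,0,-0.3,0.035,0,0.78,0,0,0,-0.35,0.042,0,0.78,0,0,0,-0.3968,0.047,0.02,0.78,0,0,0,-0.3968,0.047,0.06,0.78,0,0,0,-0.3968,0.047,0.1,0.78,0,0,0,-0.3968,0.047,0.13,0.78,0,0,0,-0.3968,0.047,0.15,0.78,0,0,0,-0.3968,0.047,0.158,0.78,0,0,0,-0.3968,0.047,0.158,0.78,0,0,0,-0.3968,0.047,0.158,0.78],
)

```text
clock: 29.88
position: [0.5405, -0.3397, -0.0064]
ee_rot: [0.708, 0.706, 0.0, 0.002]
ft_force: [-0.6, -0.8, 1.0]
grip_width: 0.781
grasp_force: 0.0
```

```bash
python3 - <<'E'
from h import *
o=status.get_obs();m=viewer.camera_model("wrist");w=viewer.camera("wrist");print(o["position"],o["joint_pos"].round(2),go2([.539,-.3395,-.0105],0))
c=proj(m,[.539,-.3395,.012]);e=ell(w,"amber",c,85);print(c,e,ray(m,*e[0],.010))
E
```

```text
[ 0.54046676 -0.33968773 -0.00635945] [ 0.96  0.65 -0.63  1.61  0.43  1.02  0.19] (array([ 0.1,  0.1, -0.2]), array([ 0.0002, -0.0015,  0.0042]))
[315.60501545 318.97575227] ((323.9582824707031, 308.9137268066406), (143.0170440673828, 147.10003662109375), 91.5946044921875) [ 0.54210442 -0.33639258  0.01      ]
```

Request:
play_rows(
  plan=[0,0,0,0.001,0,0.003,0.78,0,0,0,0.001,0,0.0045,0.78,0,0,0,0.001,0,0.0045,0.78,0,0,0,0.001,0,0.0045,0.5,0,0,0,0.001,0,0.0045,0.5,0,0,0,0.001,0,0.0045,0.5,0,0,0,0.001,0,0.0045,0.5],
)

```text
clock: 30.8
position: [0.5399, -0.3384, -0.0116]
ee_rot: [0.708, 0.706, -0.0, 0.001]
ft_force: [-2.1, 0.5, 5.7]
grip_width: 0.607
grasp_force: 31.1
```

Request:
play_rows(
  plan=[0,0,0,0,0,-0.03,0.5,0,0,0,0,0,-0.09,0.5,0,0,0,0,0,-0.15,0.5,0,0,0,0.05,-0.006,-0.165,0.5,0,0,0,0.1,-0.012,-0.165,0.5,0,0,0,0.15,-0.018,-0.165,0.5,0,0,0,0.2,-0.024,-0.165,0.5,0,0,0,0.25,-0.03,-0.165,0.5,0,0,0,0.3,-0.036,-0.165,0.5,0,0,0,0.35,-0.042,-0.165,0.5,0,0,0,0.3954,-0.0454,-0.165,0.5,0,0,0,0.3954,-0.0454,-0.165,0.5,0,0,0,0.3954,-0.0454,-0.165,0.5],
)

```text
clock: 32.42
position: [0.4957, 0.0567, 0.1524]
ee_rot: [0.708, 0.706, -0.0, 0.001]
ft_force: [-0.9, -0.2, -1.1]
grip_width: 0.603
grasp_force: 31.6
```

```bash
python3 - <<'E'
from h import *
print(status.get_obs()["grip_width"],go2([.4945,.057,.0115],0))
E
```

```text
0.6028858614612232 (array([ 0. ,  0.1, -0.2]), array([ 0.0005, -0.0013,  0.1409]))
```

Request:
play_rows(
  plan=[0,0,0,0.0005,-0.001,0.04,0.5,0,0,0,0.0005,-0.001,0.07,0.5,0,0,0,0.0005,-0.001,0.09,0.5,0,0,0,0.0005,-0.001,0.11,0.5,0,0,0,0.0005,-0.001,0.125,0.5,0,0,0,0.0005,-0.001,0.135,0.5,0,0,0,0.0005,-0.001,0.14,0.5,0,0,0,0.0005,-0.001,0.14,0.5,0,0,0,0.0005,-0.001,0.14,0.5],
)

```text
clock: 33.55
position: [0.4952, 0.0578, 0.013]
ee_rot: [0.708, 0.706, 0.0, 0.001]
ft_force: [0.1, 1.2, -0.2]
grip_width: 0.606
grasp_force: 31.6
```

Request:
play_rows(
  plan=[0,0,0,0,0,0,0.78,0,0,0,0,0,0,0.78,0,0,0,0,0,0,0.78,0,0,0,0,0,-0.03,0.78,0,0,0,0,0,-0.09,0.78,0,0,0,0,0,-0.14,0.78,0,0,0,-0.05,0.01,-0.14,0.78,0,0,0,-0.1,0.02,-0.14,0.78,0,0,0,-0.15,0.03,-0.14,0.78,0,0,0,-0.21,0.04,-0.14,0.78,0,0,0,-0.2693,0.046,-0.13,0.78,0,0,0,-0.2693,0.046,-0.1,0.78,0,0,0,-0.2693,0.046,-0.1,0.78,0,0,0,-0.2693,0.046,-0.1,0.78],
)

```text
clock: 35.3
position: [0.5403, -0.2106, 0.1139]
ee_rot: [0.708, 0.706, 0.0, 0.001]
ft_force: [0.6, -0.1, 0.9]
grip_width: 0.783
grasp_force: 0.0
```

```bash
python3 - <<'E'
from h import *
o=status.get_obs();m=viewer.camera_model("wrist");w=viewer.camera("wrist")
c=proj(m,[.541,-.2115,.012]);e=ell(w,"red",c,85);print(c,e,ray(m,*e[0],.010),go2([.541,-.2115,-.010],0))
t=viewer.camera("top");mt=viewer.camera_model("top");c=proj(mt,[.4945,.057,.028]);e=ell(t,"amber",c,22);print(c,e,ray(mt,*e[0],.03))
E
```

```text
[321.83319358 235.0069941 ] ((325.2415771484375, 231.1425323486328), (80.87975311279297, 82.84945678710938), 87.40792846679688) [ 0.54320961 -0.20945865  0.01      ] (array([ 0.1,  0.1, -0.1]), array([-6.000e-04,  1.000e-04,  1.243e-01]))
[250.79250644 256.77340888] ((250.929443359375, 256.1637268066406), (27.222875595092773, 27.725648880004883), 139.7693634033203) [0.49557023 0.05642491 0.03      ]
```

Amber is on the round post. Next is red.

Request:
play_rows(
  plan=[0,0,0,0,0.001,0.05,0.78,0,0,0,0,0.001,0.09,0.78,0,0,0,0,0.001,0.115,0.78,0,0,0,0,0.001,0.124,0.78,0,0,0,0,0.001,0.124,0.78,0,0,0,0,0.001,0.124,0.78,0,0,0,0,0.001,0.124,0.5,0,0,0,0,0.001,0.124,0.5,0,0,0,0,0.001,0.124,0.5,0,0,0,0,0.001,0.124,0.5],
)

```text
clock: 36.65
position: [0.5417, -0.2121, -0.0094]
ee_rot: [0.708, 0.706, 0.0, 0.002]
ft_force: [-2.5, 0.9, 9.5]
grip_width: 0.609
grasp_force: 29.4
```

Request:
play_rows(
  plan=[0,0,0,0,0,-0.03,0.5,0,0,0,0,0,-0.09,0.5,0,0,0,0,0,-0.15,0.5,0,0,0,0.05,-0.01,-0.165,0.5,0,0,0,0.1,-0.02,-0.165,0.5,0,0,0,0.15,-0.03,-0.165,0.5,0,0,0,0.21,-0.04,-0.165,0.5,0,0,0,0.269,-0.047,-0.165,0.5,0,0,0,0.269,-0.047,-0.165,0.5,0,0,0,0.269,-0.047,-0.165,0.5],
)

```text
clock: 37.9
position: [0.4948, 0.0572, 0.1539]
ee_rot: [0.708, 0.706, -0.0, 0.001]
ft_force: [0.6, -1.1, -0.4]
grip_width: 0.604
grasp_force: 31.5
```

```bash
python3 - <<'E'
from h import *
print(status.get_obs()["grip_width"],go2([.4945,.057,.0255],0))
E
```

```text
0.6041138001572658 (array([ 0.1,  0.1, -0.2]), array([ 0.    , -0.0005,  0.1284]))
```

Request:
play_rows(
  plan=[0,0,0,0,0,0.04,0.5,0,0,0,0,0,0.07,0.5,0,0,0,0,0,0.09,0.5,0,0,0,0,0,0.11,0.5,0,0,0,0,0,0.122,0.5,0,0,0,0,0,0.128,0.5,0,0,0,0,0,0.128,0.5,0,0,0,0,0,0.128,0.5],
)

```text
clock: 38.9
position: [0.4952, 0.0575, 0.0261]
ee_rot: [0.708, 0.706, 0.0, 0.001]
ft_force: [-0.4, 0.6, 0.1]
grip_width: 0.602
grasp_force: 31.5
```

Request:
play_rows(
  plan=[0,0,0,0,0,0,0.78,0,0,0,0,0,0,0.78,0,0,0,0,0,0,0.78,0,0,0,0,0,-0.03,0.78,0,0,0,0,0,-0.09,0.78,0,0,0,0,0,-0.14,0.78,0,0,0,-0.05,0.01,-0.15,0.78,0,0,0,-0.1,0.02,-0.15,0.78,0,0,0,-0.15,0.03,-0.15,0.78,0,0,0,-0.15,0.03,-0.15,0.78,0,0,0,-0.15,0.03,-0.15,0.78],
)

```text
clock: 40.28
position: [0.524, -0.0918, 0.1757]
ee_rot: [0.708, 0.706, 0.0, 0.0]
ft_force: [0.4, 1.0, 0.2]
grip_width: 0.778
grasp_force: 0.0
```

```bash
python3 - <<'E'
from h import *
t=viewer.camera("scene"); m=viewer.camera_model("scene")
a,b=[cv2.resize(t[v-35:v+35,u-35:u+35],(400,400),interpolation=cv2.INTER_CUBIC) for u,v in (proj(m,P).astype(int) for P in ([.4945,.057,.03],[.414,-.285,.02]))]
cv2.imwrite("pics/c12.png",np.hstack([a,b])[:,:,::-1]); print(status.get_obs()["position"])
E
```

```text
[ 0.52402513 -0.09114504  0.17576427]
```

View pics/c12.png

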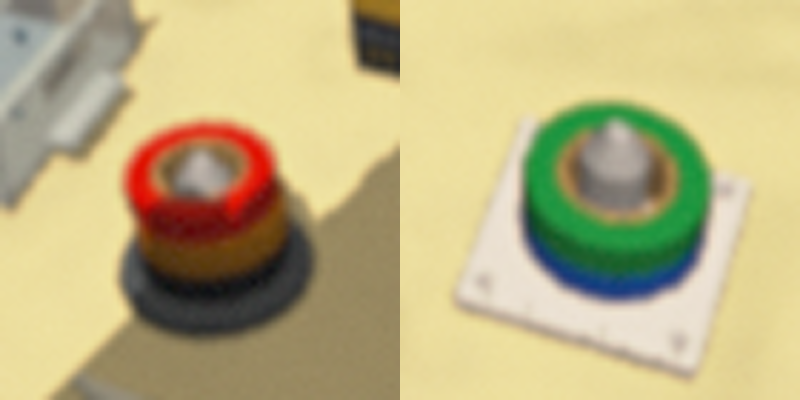

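Both stacks are flat and in the right order: black, amber, red on the left stand, and blue, green on the right. Handing in.

```bash
python3 -c "
from workcell import manip; print(manip.hand_in())"
```

```text
the job is handed in; nothing more can be done
None
```

All five rolls are on their posts in the order asked (black, amber, red on the round stand; blue, green on the square), and the job was handed in at about 40 s; hand-in returned no verdict, but the last picture shows both stacks flat and seated.

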